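# Bring the sample to the X-ray nozzle

### The job

Bring the low flat sample holder on the sample changer into line with the tip of the X-ray nozzle: push gently on the arms of the star wheel with a fingertip to turn it, and leave it standing there. Only push: do not take any part of the wheel between the fingers, do not touch or lift the two holders riding in its cups, and leave the jar, the dish and the weight where they are.

Things in the scene. Friction and masses are not known exactly. Their poses are not given: they have to be found in the camera images.
- stand: Fixed changer stand, z up, origin on the table under the wheel's axis. Foot: radius 60 mm, 20 mm high; column: radius 18 mm, to 52 mm height. Along the stand's +x a rail, 12 mm high, 50 mm wide, runs out to a white block (X-ray head) 168 to 248 mm from the axis, 90 mm wide, 102 mm high.
- beam_spot (a point): The measuring place, fixed on the stand: on the line from the wheel's axis to the nozzle, 110 mm from the axis (the radius of the cup centres), 72 mm above the table.
- wheel: Star wheel of grey plastic, about 0.2 kg on a vertical axis; turns freely at least one and a half turns either way. Friction holds it where it is left (0.06 N m: about 1 N on an arm). Origin on the axis, 52 mm above the table, z up. Hub radius 26 mm, top at 86 mm. Four equal arms along its +x, +y, -x, -y, outermost radius 134 mm. Pressing on it with over 30 N is too rough.
- nozzle_tip (a point): Tip of the brass cone-shaped nozzle (36 mm across where it leaves the white block), which points level from the block at the wheel's axis. Fixed, 72 mm above the table, 142 mm from the axis; it clears the passing cups by 8 mm.
- arm (a point): On the wheel: middle of the +x arm's bare length, at the arm's mid height (68 mm above the table), 56 mm from the axis. Every arm is 12 mm wide, 16 mm high (60 to 76 mm above the table), bare from 26 to 86 mm from the axis, and ends in a round cup, outside diameter 48 mm, centred 110 mm from the axis, rim at 74 mm. Below the arms is free air down to the foot (20 mm) or table.
- sample: The sample: low flat black disc, 38 mm diameter, 16 mm high, pale face on top, standing loose in the cup on the wheel's +x arm with about 1.5 mm play; not to be touched. Origin at the centre of its underside, 64 mm above the table; its top is at 80 mm. It rides along as the wheel turns.
- standard: The reference standard: the same black disc with an upright 16 mm thick stub on top, 35 mm high in all (top at 99 mm above the table), loose in the cup on the wheel's +y arm; not to be touched. The cups on the -x and -y arms are empty. Origin at the centre of its underside.
- jar: Loose bystander: amber glass jar, 52 mm diameter, 85 mm high, origin at the centre of its underside.
- dish: Loose bystander: white ceramic bowl, 84 mm diameter, 30 mm high, origin at the centre of its underside.
- weight: Loose bystander: steel cylinder, 40 mm diameter, 45 mm high, origin at the centre of its underside.

How it is judged (in metres and radians):
At the end, for the whole second after the job is handed in: The sample's centre lies within 10 mm (about 5 degrees of wheel turn) of the measuring place in front of the nozzle, seen from above; the wheel is at rest; the sample and the standard still stand upright and seated in their own cups; jar, dish and weight are within 15 mm of where they began (horizontal distance between sample and beam_spot below 0.01 m and angular speed of wheel below 0.03 rad/s and x of sample in the frame of wheel between 0.104 and 0.116 m and y of sample in the frame of wheel between -0.006 and 0.006 m and height (world z) of each of sample, standard below 0.068 m and angle between each of sample, standard's own z axis and vertical below 0.1 rad and x of standard in the frame of wheel between -0.006 and 0.006 m and y of standard in the frame of wheel between 0.104 and 0.116 m and distance of each of jar, dish, weight from where it was at the start of the episode below 0.015 m); the robot touches nothing.
It fails at once if the sample or the standard is lifted or tipped (height (world z) of any of sample, standard above 0.074 m or angle between any of sample, standard's own z axis and vertical above 0.3 rad).
It fails at once if the robot touches the sample or the standard (contact force between any of the fingers, the arm and sample above 0.5 N or contact force between any of the fingers, the arm and standard above 0.5 N).
It fails at once if the wheel is forced (more than 30 N) (contact force between any of the fingers, the arm and wheel above 30 N).
It fails at once if an arm, cup or the hub of the wheel is taken between the fingers ((x of the grasp point in the frame of wheel between -0.134 and 0.134 m and y of the grasp point in the frame of wheel between -0.006 and 0.006 m and z of the grasp point in the frame of wheel below 0.04 m) or (y of the grasp point in the frame of wheel between -0.134 and 0.134 m and x of the grasp point in the frame of wheel between -0.006 and 0.006 m and z of the grasp point in the frame of wheel below 0.04 m)).
It fails at once if the jar, dish or weight is moved by more than 15 mm (distance of any of jar, dish, weight from where it was at the start of the episode above 0.015 m).
It also fails if it takes over 48 s, if anything falls off the work surface, if the arm or the gripper's body presses on something with over 40 N, if the wrist force passes 120 N, or if a joint passes its speed limit or range.

### The arm

A 6-joint arm with a two-finger parallel gripper is mounted at the origin on the work surface. World frame = base frame: x ahead of the robot, y to its left, z up, the work surface at z = 0. Lengths are in m, angles in degrees, forces in N, time in s.
With the tool pointing down it reaches from about 0.3 to 0.75 m from the base axis. Payload 8.5 kg.
Tool frame: the origin (TCP) lies on the centre line of the jaws, within the pads' length; the fingertips stand 19 mm ahead of it and the grasp point (between the pads) is the TCP; z points along the fingers, x is the direction in which the jaws open and shut, and the axes are right-handed (so a half turn about z gives the same grasp; the last joint's range is limited). The gripper opens to 85 mm and grips with 20 to 120 N. Pads are 22 mm wide; open, the fingers measure 114 mm over their backs; the gripper's body (76 mm by 85 mm) begins 54 mm behind the grasp point. The pads swing forward as they close: fully open they stand 13 mm farther back than shut.
Start: joints at [-84.872, 21.807, 74.336, -0, 83.858, -12.336], TCP at [0.165, -0.525, 0.25] pointing down, gripper open.
Joint ranges: [-178.18, 178.18], [-50.72, 133.34], [12.68, 142.11], [-81.47, 261.47], [9.98, 163.14], [-165.26, 165.26]. Speed limits (degrees/s): [136.94, 136.94, 180, 180, 180, 180].

### API

Orientations are given as a 3x3 rotation matrix whose columns are the frame's x, y, z axes.
In Python, from rig import env, cams, order gives the robot as it stands.
- The arm moves only by the tool step_arm, never from a script. Its argument "steps" is a list of rows, each an object with "xyz": the shift along the tool's x, y, z normalised to -1 to 1, where 1 is 0.04 m, a list of three; "turn": the turn, a rotation vector about the tool's x, y, z normalised to -1 to 1, where 1 is 0.08 rad, a list of three; "gripper": the gripper command: -1 is shut, 1 is fully open, values between are in proportion. A call has 1 to 20 rows; each row shifts and turns the commanded pose from where the row before left it, along the tool's axes as they then stand; what a row does not reach is not made up. A row lasts 1/12 s, in which the tool goes at most 41.7 mm and 7.16 degrees, less where a joint would pass 70% of its speed; a pose out of reach is approached as far as the arm can. A call with a number of a shift or a turn outside -1 to 1 is refused whole. A call with a gripper value outside its range is refused whole. The fingers move at their own pace and stop on an object; "squeeze" is the grip in N (left out, the last holds). Time passes only in rows, so rows that do not move let the fingers close. It gives the time, the measured TCP pose, the force and the opening at its end, in the units of the state.
- env.observe(): the state, without advancing time (a new reading comes with each control period).
- cams.get_image(name): name is "scene" or "side" or "wrist"; returns (picture, depth): 384x512x3 uint8, red, green, blue; 384x512 float32, m along the optical axis (not along the pixel's ray), 0 where there is no reading.
- cams.camera_info(name): a dict with "fx", "fy", "cx", "cy" (pixels), "extrinsics" (4x4, takes a point from camera to world coordinates). Camera axes: x right, y down, z forward; pixel columns grow to the right and rows downward; lengths in m; the calibration is good to about 2 mm. The wrist camera is an equidistant fisheye: a pixel r from the principal point sees the ray r / f radians off the axis. A picture is of the moment at which its call begins: read the wrist's pose just before it. camera_info takes no time and is no camera call; for the wrist camera it gives the pose at the moment of the call.
- order.close_job(): hands the job in, once; it reports no verdict.
The state is a dict: "time_s": time; "q": joint angles; "qvel": joint speeds; "joint_efforts": joint torques, N m; "position": TCP position; "tool_rot": TCP orientation; "ft_force": force on the tool from outside, world axes, zero at the start; "wrist_torque": the same for the moment, N m; "grip_width": finger opening in m.
Only numpy, scipy, OpenCV 4.12 (cv2) and the standard library are available. Lean on these libraries where they do the work, as an engineer would, in place of code of your own. Each camera call takes 0.05 s, during which the arm holds its last target. There are 200 camera calls.

## Working session

There is one attempt and no reset: what is moved stays moved. The work goes in short steps, Python scripts to look and compute and a tool call to move; the robot and the scene stay as the last step left them, time stands still between calls to the robot, and variables do not carry over. Pictures are saved under pics/ and viewed, about 8 in all and at most 12, crops included, and the job is handed in when it is done.

Besides the shell and the picture viewer there is one more tool, called after "Emit:" in YAML: its name, and indented under it one key for each argument. step_arm: Moves the arm, as the interface text tells. Scaled input: -1 to 1 covers 0.04 m each way for a shift and 0.08 rad each way for a turn. Its arguments: {"type":"object","properties":{"steps":{"type":"array"},"squeeze":{"type":"number"}},"required":["steps"]}

```bash
mkdir -p pics; python3 - <<'E'
from rig import env,cams,order
import cv2,numpy as np
for n in("scene","side"):
    im,d=cams.get_image(n); cv2.imwrite(f"pics/{n}0.png",im[...,::-1]); np.save(f"pics/{n}0.npy",d)
    c=cams.camera_info(n);print(n,c["fx"],c["cx"],c["cy"],np.round(c["extrinsics"],3).tolist())
s=env.observe();print(s["time_s"],s["position"],np.round(s["tool_rot"],3).tolist())
E
```

```text
scene 449.79516480619 250.1091700098089 193.8264704577685 [[-0.365, 0.789, -0.494, 1.03], [0.931, 0.313, -0.188, 0.204], [0.006, -0.529, -0.849, 0.823], [0.0, 0.0, 0.0, 1.0]]
side 356.3737953109237 254.16489545326107 190.6022993074064 [[-0.969, -0.161, 0.189, 0.455], [-0.248, 0.566, -0.786, 0.567], [0.019, -0.809, -0.588, 0.499], [0.0, 0.0, 0.0, 1.0]]
0.1 [ 0.1650118  -0.52441238  0.24979443] [[0.3, -0.954, -0.0], [-0.954, -0.3, 0.001], [-0.001, -0.0, -1.0]]
```

View pics/scene0.png

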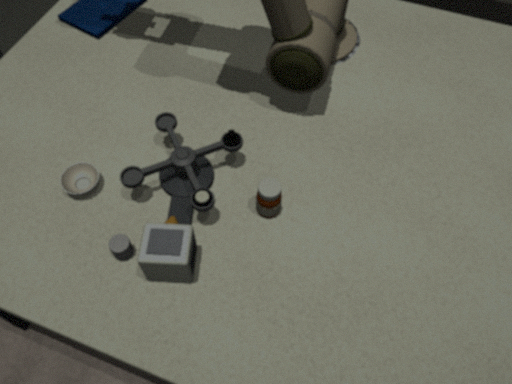

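View pics/side0.png

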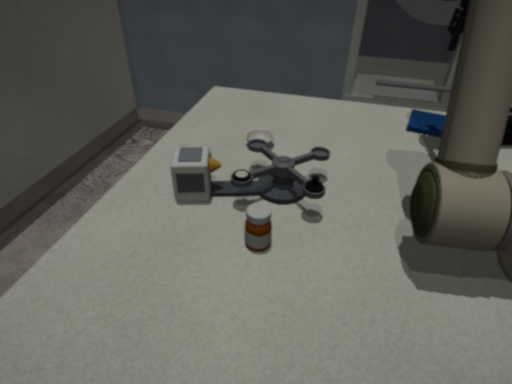

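Scene view: hub near (183,156), pale sample near (203,198), standard near (232,140), empty cups near (132,177) and (166,122), white head near (168,245). I'll enlarge this area to read it more precisely.

```bash
python3 - <<'E'
import cv2
im=cv2.imread("pics/scene0.png")[100:290,50:300]
im=cv2.convertScaleAbs(im,alpha=1.8,beta=20)
cv2.imwrite("pics/crop0.png",cv2.resize(im,None,fx=3,fy=3,interpolation=cv2.INTER_CUBIC))
E
```

```text
(no output)
```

View pics/crop0.png

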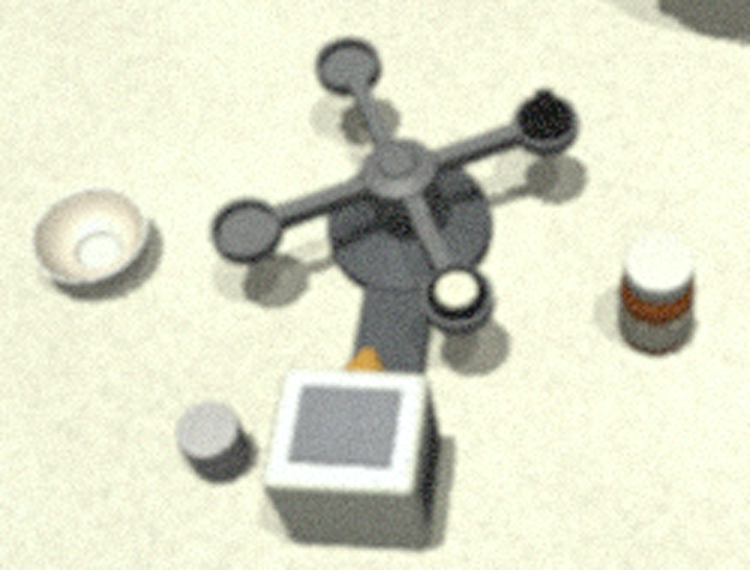

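The crop shows the sample at crop (460,291) and the nozzle tip near (368,348). The hub is at (402,160), the empty cups at (247,230) and (349,67), and the standard at (546,120). The jar is at (660,262), the weight at (210,432) and the dish at (92,237).

```bash
cat > h.py <<'E'
import numpy as np
from rig import env,cams,order
def ray(name,u,v,z):
    c=cams.camera_info(name);E=np.array(c["extrinsics"])
    d=E[:3,:3]@np.array([(u-c["cx"])/c["fx"],(v-c["cy"])/c["fy"],1]);o=E[:3,3]
    return (o+d*(z-o[2])/d[2])[:2]
E
python3 - <<'E'
from h import *
P=dict(hub=(402,160,.086),sample=(460,291,.08),e1=(247,230,.074),e2=(349,67,.074),std=(547,124,.074),A=(288,372,.102),B=(425,375,.102),C=(412,492,.102),D=(268,487,.102),noz=(368,348,.075),jar=(660,262,.085),weight=(210,432,.045),dish=(92,237,.03))
W={k:ray("scene",u/3+50,v/3+100,z) for k,(u,v,z) in P.items()}
ax=(W["e1"]+W["e2"]+W["std"]+W["sample"])/4
W["mean"]=ax;W["head"]=(W["A"]+W["B"]+W["C"]+W["D"])/4
for k,v in W.items(): 
    d=v-ax;print(k,v.round(4),round(np.hypot(*d),4),round(np.degrees(np.arctan2(d[1],d[0])),1), "fromhub",round(np.degrees(np.arctan2(*(v-W["hub"])[::-1])),1))
for a,b in("AD","BC","BA","CD"):
    d=W[b]-W[a];print(a,b,np.hypot(*d).round(4),np.degrees(np.arctan2(d[1],d[0])).round(1))
E
```

```text
hub [ 0.5592 -0.1203] 0.0044 -178.8 fromhub 0.0
sample [ 0.6368 -0.042 ] 0.1071 46.9 fromhub 45.3
e1 [ 0.6426 -0.1962] 0.1096 -43.9 fromhub -42.3
e2 [ 0.4898 -0.198 ] 0.1073 -133.5 fromhub -131.7
std [ 0.4852 -0.0445] 0.109 136.0 fromhub 134.3
A [ 0.7389 -0.1072] 0.1758 4.2 fromhub 4.2
B [ 0.7104 -0.0296] 0.1725 31.7 fromhub 31.0
C [ 0.7817 -0.004 ] 0.2471 28.1 fromhub 27.6
D [ 0.8093 -0.0821] 0.2486 8.8 fromhub 8.7
noz [ 0.6942 -0.0801] 0.1366 17.1 fromhub 16.6
jar [0.5713 0.0713] 0.1917 87.7 fromhub 86.4
weight [ 0.7723 -0.1572] 0.2119 -10.0 fromhub -9.8
dish [ 0.6654 -0.3182] 0.2226 -62.8 fromhub -61.8
mean [ 0.5636 -0.1202] 0.0 0.0 fromhub 1.2
head [ 0.7601 -0.0557] 0.2068 18.2 fromhub 17.8
A D 0.0747 19.6
B C 0.0758 19.7
B A 0.0828 -69.8
C D 0.0829 -70.6
```

Axis is near (0.562,-0.120), the nozzle direction about +19° and the sample about +46°, so the wheel needs roughly 27° clockwise. I'll push the near empty arm (-134°) with shut fingers from its -y side, ending with the arm at about -161°. First the move over.

Emit:
step_arm:
  steps:
    - {"xyz": [-0.4,-0.9,0],"turn": [0,0,0],"gripper": -1}
    - {"xyz": [-0.4,-0.9,0],"turn": [0,0,0],"gripper": -1}
    - {"xyz": [-0.4,-0.9,0],"turn": [0,0,0],"gripper": -1}
    - {"xyz": [-0.4,-0.9,0],"turn": [0,0,0],"gripper": -1}
    - {"xyz": [-0.4,-0.9,0],"turn": [0,0,0],"gripper": -1}
    - {"xyz": [-0.4,-0.9,0],"turn": [0,0,0],"gripper": -1}
    - {"xyz": [-0.4,-0.9,0],"turn": [0,0,0],"gripper": -1}
    - {"xyz": [-0.4,-0.9,0],"turn": [0,0,0],"gripper": -1}
    - {"xyz": [-0.4,-0.9,0],"turn": [0,0,0],"gripper": -1}
    - {"xyz": [-0.4,-0.9,0],"turn": [0,0,0],"gripper": -1}
    - {"xyz": [-0.4,-0.9,0],"turn": [0,0,0],"gripper": -1}
    - {"xyz": [-0.4,-0.9,0],"turn": [0,0,0],"gripper": -1}
    - {"xyz": [-0.4,-0.9,0],"turn": [0,0,0],"gripper": -1}
    - {"xyz": [0,0,0],"turn": [0,0,0],"gripper": -1}
    - {"xyz": [0,0,0],"turn": [0,0,0],"gripper": -1}
    - {"xyz": [0,0,0],"turn": [0,0,0],"gripper": -1}
  squeeze: 20

```text
time_s: 1.43
position: [0.5487, -0.1859, 0.2499]
tool_rot: [[0.3, -0.954, -0.001], [-0.954, -0.3, 0.0], [-0.001, 0.001, -1.0]]
ft_force: [-0.1, -0.1, 0.6]
grip_width: -0.0005
```

```bash
python3 - <<'E'
from h import *;import cv2
s=env.observe();print(s["time_s"],s["position"],np.round(s["tool_rot"],3).tolist(),s["grip_width"],s["ft_force"])
im,d=cams.get_image("wrist");np.save("pics/w1.npy",d)
c=cams.camera_info("wrist");print(c["fx"],c["cx"],c["cy"],np.round(c["extrinsics"],4).tolist())
np.save("pics/w1E.npy",c["extrinsics"])
cv2.imwrite("pics/w1.png",cv2.resize(cv2.convertScaleAbs(im[...,::-1],alpha=1.6,beta=15),None,fx=1.5,fy=1.5,interpolation=cv2.INTER_CUBIC))
E
```

```text
1.4333 [ 0.54871173 -0.1858773   0.24988751] [[0.3, -0.954, -0.001], [-0.954, -0.3, 0.0], [-0.001, 0.001, -1.0]] -0.0005130725417847087 [-0.09732902 -0.12702462  0.62317682]
297.3186396354542 256.18217031931545 188.5741136099954 [[0.2981, -0.9171, -0.2647, 0.6158], [-0.9545, -0.2866, -0.0821, -0.1652], [-0.0005, 0.2772, -0.9608, 0.3736], [0.0, 0.0, 0.0, 1.0]]
```

View pics/w1.png

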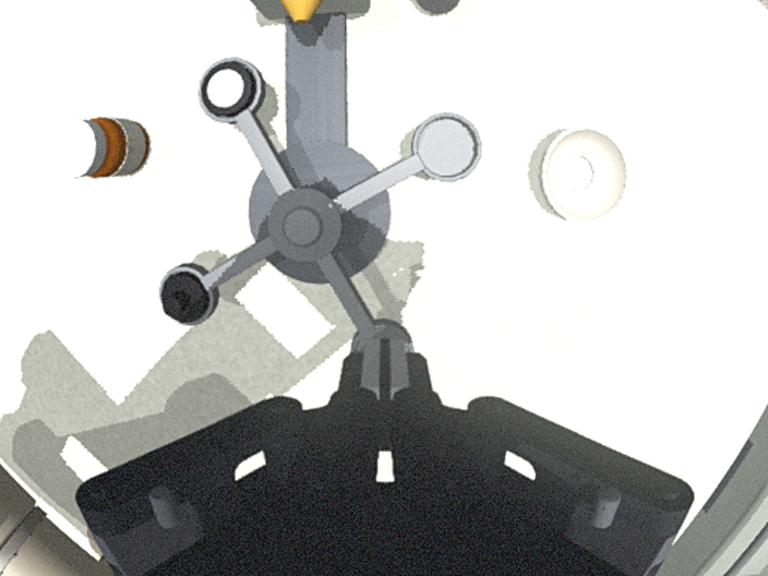

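The wrist view shows the hub at (303,226), sample face (226,88), empty cup (446,148), nozzle tip (301,20), and the shut fingers at (384,360) beside the near cup. I'll measure with the fisheye model.

```bash
cat >> h.py <<'E'
def wray(E,c,u,v,z):
    x,y=u-c["cx"],v-c["cy"];r=np.hypot(x,y);t=r/c["fx"]
    d=E[:3,:3]@np.array([x/r*np.sin(t),y/r*np.sin(t),np.cos(t)]);o=E[:3,3]
    return (o+d*(z-o[2])/d[2])[:2]
def ang(d): return round(float(np.degrees(np.arctan2(d[1],d[0]))),1)
E
python3 - <<'E'
from h import *
E=np.load("pics/w1E.npy");c=cams.camera_info("wrist")
P=dict(hub=(303,226,.086),sample=(226,88,.08),e1=(446,148,.074),std=(190,294,.074),noz=(301,20,.072),footL=(249,211,.02),footR=(390,211,.02),railL=(287,80,.012),railR=(347,80,.012))
W={k:wray(E,c,u/1.5,v/1.5,z) for k,(u,v,z) in P.items()}
W["ax2"]=(W["e1"]+W["std"])/2; W["rail"]=(W["railL"]+W["railR"])/2
ax=(W["hub"]+W["ax2"])/2
for k,v in W.items(): print(k,v.round(4),np.hypot(*(v-ax)).round(4),ang(v-ax))
E
```

```text
hub [ 0.5578 -0.1271] 0.0004 104.7
sample [ 0.6334 -0.0479] 0.1098 46.5
e1 [ 0.6347 -0.2021] 0.1071 -44.2
std [ 0.4813 -0.0537] 0.1064 136.1
noz [ 0.6927 -0.0819] 0.1424 18.7
footL [ 0.5438 -0.0713] 0.058 104.0
footR [ 0.5765 -0.182 ] 0.0576 -71.1
railL [ 0.6555 -0.0703] 0.1132 30.4
railR [ 0.6679 -0.1176] 0.1105 5.2
ax2 [ 0.558  -0.1279] 0.0004 -75.3
rail [ 0.6617 -0.0939] 0.1091 17.9
```

Emit:
step_arm:
  steps:
    - {"xyz": [0.14,0.15,0.8],"turn": [0,0,0],"gripper": -1}
    - {"xyz": [0,0,0.8],"turn": [0,0,0],"gripper": -1}
    - {"xyz": [0,0,0.8],"turn": [0,0,0],"gripper": -1}
    - {"xyz": [0,0,0.8],"turn": [0,0,0],"gripper": -1}
    - {"xyz": [0,0,0.6],"turn": [0,0,0],"gripper": -1}
    - {"xyz": [0,0,0.57],"turn": [0,0,0],"gripper": -1}
    - {"xyz": [0,0,0],"turn": [0,0,0],"gripper": -1}
    - {"xyz": [0,0,0],"turn": [0,0,0],"gripper": -1}

```text
time_s: 2.15
position: [0.5443, -0.1938, 0.0755]
tool_rot: [[0.298, -0.954, -0.001], [-0.954, -0.298, 0.001], [-0.001, 0.001, -1.0]]
ft_force: [0.3, 0.1, 0.4]
grip_width: -0.0
```

Emit:
step_arm:
  steps:
    - {"xyz": [-0.08,0.05,0],"turn": [0,0,0],"gripper": -1}
    - {"xyz": [-0.08,0.05,0],"turn": [0,0,0],"gripper": -1}
    - {"xyz": [-0.08,0.05,0],"turn": [0,0,0],"gripper": -1}
    - {"xyz": [-0.08,0.05,0],"turn": [0,0,0],"gripper": -1}
    - {"xyz": [-0.08,0.05,0],"turn": [0,0,0],"gripper": -1}
    - {"xyz": [-0.08,0.05,0],"turn": [0,0,0],"gripper": -1}
    - {"xyz": [-0.08,0.05,0],"turn": [0,0,0],"gripper": -1}
    - {"xyz": [-0.08,0.05,0],"turn": [0,0,0],"gripper": -1}
    - {"xyz": [0,0,0],"turn": [0,0,0],"gripper": -1}
    - {"xyz": [0,0,0],"turn": [0,0,0],"gripper": -1}

```text
time_s: 2.98
position: [0.5218, -0.173, 0.0754]
tool_rot: [[0.3, -0.954, -0.001], [-0.954, -0.3, 0.0], [-0.001, 0.001, -1.0]]
ft_force: [-1.3, -0.7, -0.5]
grip_width: -0.0001
```

```bash
cat > look.py <<'E'
from h import *;import cv2,sys
n=sys.argv[1]
s=env.observe();print(s["time_s"],s["position"],s["ft_force"])
c=cams.camera_info("wrist");np.save(f"pics/{n}E.npy",c["extrinsics"])
im,d=cams.get_image("wrist")
cv2.imwrite(f"pics/{n}.png",cv2.resize(cv2.convertScaleAbs(im[...,::-1],alpha=1.6,beta=15),None,fx=1.5,fy=1.5,interpolation=cv2.INTER_CUBIC))
E
python3 look.py w2
```

```text
2.9833 [ 0.52178671 -0.17301572  0.07541657] [-1.28842536 -0.71119411 -0.46603412]
```

View pics/w2.png

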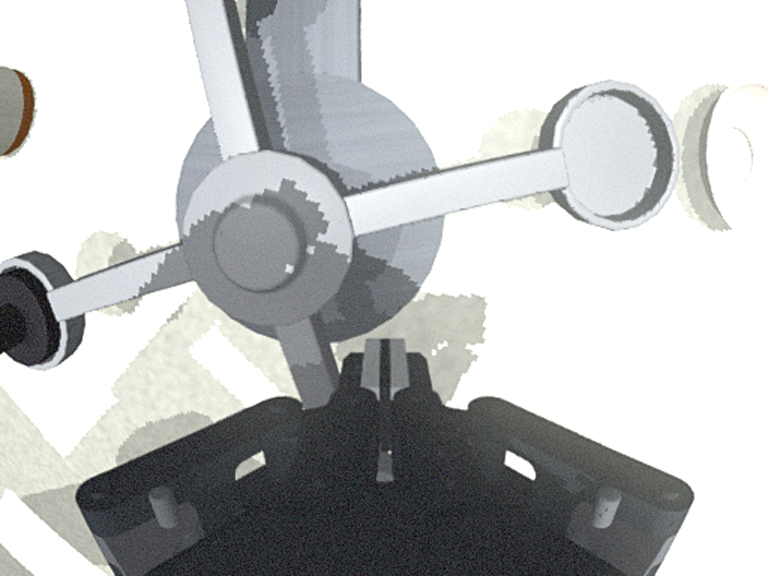

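The arm is being pushed as intended; the hub is at (268,246), the empty cup at (611,155), and the arm rests on the finger's outer side.

```bash
python3 - <<'E'
from h import *
E=np.load("pics/w2E.npy");c=cams.camera_info("wrist")
h=wray(E,c,268/1.5,246/1.5,.086);e=wray(E,c,611/1.5,155/1.5,.074);print(h,e,np.hypot(*(e-h)),ang(e-h),"sample at",ang(e-h)+90)
a=wray(E,c,360/1.5,215/1.5,.076);b=wray(E,c,560/1.5,168/1.5,.076);print(ang(b-a)+90)
E
```

```text
[ 0.55848336 -0.12910755] [ 0.61341718 -0.21561792] 0.10247814073386931 -57.6 sample at 32.4
31.9
```

Emit:
step_arm:
  steps:
    - {"xyz": [-0.058,0.04,0],"turn": [0,0,0],"gripper": -1}
    - {"xyz": [-0.058,0.04,0],"turn": [0,0,0],"gripper": -1}
    - {"xyz": [-0.058,0.04,0],"turn": [0,0,0],"gripper": -1}
    - {"xyz": [-0.058,0.04,0],"turn": [0,0,0],"gripper": -1}
    - {"xyz": [-0.058,0.04,0],"turn": [0,0,0],"gripper": -1}
    - {"xyz": [0,0,0],"turn": [0,0,0],"gripper": -1}
    - {"xyz": [0,0,0],"turn": [0,0,0],"gripper": -1}

```text
time_s: 3.62
position: [0.5106, -0.1644, 0.0755]
tool_rot: [[0.3, -0.954, -0.001], [-0.954, -0.3, 0.0], [-0.001, 0.001, -1.0]]
ft_force: [1.0, -0.2, 0.2]
grip_width: 0.0003
```

```bash
python3 look.py w3
```

```text
3.6167 [ 0.51063766 -0.16438484  0.07547993] [ 0.95406581 -0.20674909  0.15471989]
```

View pics/w3.png

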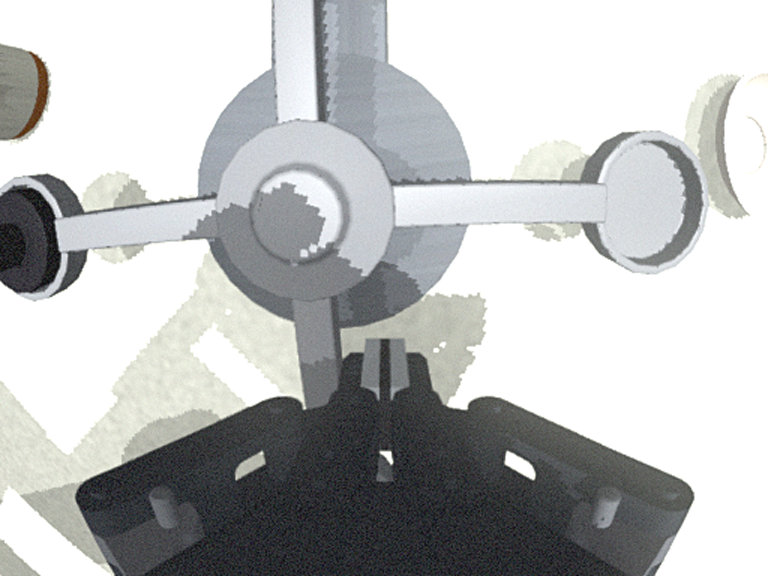

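The arms are nearly square with the tool now: hub (305,210), empty cup (645,200), e1 arm centreline from (400,206) to (600,203). I'll back the finger off and lift, then measure from above.

```bash
python3 - <<'E'
from h import *
E=np.load("pics/w3E.npy");c=cams.camera_info("wrist")
f=lambda u,v,z:wray(E,c,u/1.5,v/1.5,z)
h=f(305,210,.086);e=f(646,201,.074);print(h,e,np.hypot(*(e-h)),ang(e-h)+90)
print(ang(f(600,203,.076)-f(400,206,.076))+90)
E
```

```text
[ 0.55935275 -0.12757585] [ 0.59393451 -0.22458434] 0.10298808573870472 19.599999999999994
20.0
```

Emit:
step_arm:
  steps:
    - {"xyz": [0.3,0,0],"turn": [0,0,0],"gripper": -1}
    - {"xyz": [0.2,-0.1,0],"turn": [0,0,0],"gripper": -1}
    - {"xyz": [0,0,-0.8],"turn": [0,0,0],"gripper": -1}
    - {"xyz": [0,0,-0.9],"turn": [0,0,0],"gripper": -1}
    - {"xyz": [0,0,-0.9],"turn": [0,0,0],"gripper": -1}
    - {"xyz": [0,0,-0.9],"turn": [0,0,0],"gripper": -1}
    - {"xyz": [0,0,-0.9],"turn": [0,0,0],"gripper": -1}
    - {"xyz": [0,0,0],"turn": [0,0,0],"gripper": -1}
    - {"xyz": [0,0,0],"turn": [0,0,0],"gripper": -1}

```text
time_s: 4.42
position: [0.5216, -0.1835, 0.2534]
tool_rot: [[0.3, -0.954, 0.004], [-0.954, -0.3, -0.002], [0.003, -0.003, -1.0]]
ft_force: [0.6, 0.7, -0.4]
grip_width: 0.0002
```

```bash
python3 look.py w4
```

```text
4.4167 [ 0.52159877 -0.18353567  0.25336314] [ 0.58128956  0.69215768 -0.43293882]
```

View pics/w4.png

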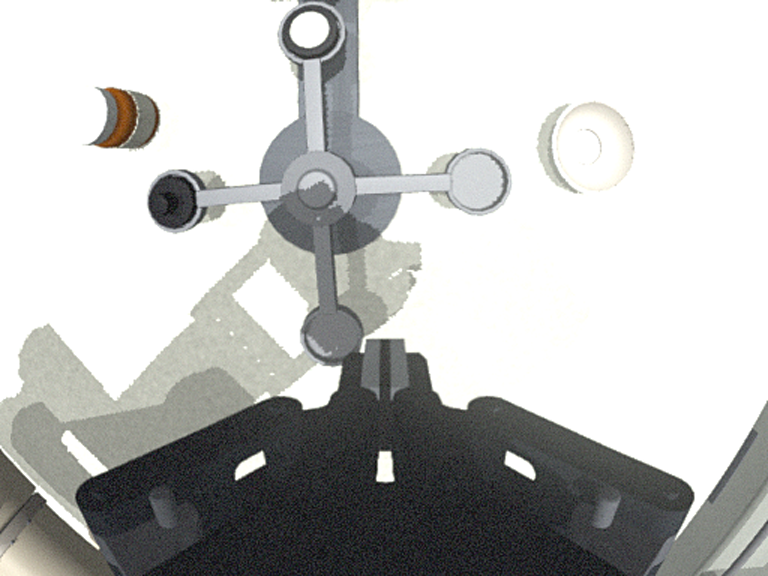

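Raised: sample at (311,29), hub (318,188), cups (479,181), (176,201), (333,333), rail edges at row 90 about x=299 and 359. The nozzle is out of this view, so I'll also check the scene camera.

```bash
python3 - <<'E'
from h import *;import cv2
E=np.load("pics/w4E.npy");c=cams.camera_info("wrist")
f=lambda u,v,z:wray(E,c,u/1.5,v/1.5,z)
h=f(318,188,.086);s=f(311,30,.08);e1=f(479,181,.074);st=f(176,201,.074);e2=f(333,333,.074)
print(h,s,ang(s-h),ang(s-e2),ang(e1-st)+90)
im,d=cams.get_image("scene")
im=cv2.convertScaleAbs(im[100:290,50:300,::-1],alpha=1.8,beta=20)
cv2.imwrite("pics/crop5.png",cv2.resize(im,None,fx=3,fy=3,interpolation=cv2.INTER_CUBIC))
E
```

```text
[ 0.55823463 -0.12702053] [ 0.66011892 -0.08957614] 20.2 20.3 20.099999999999994
```

View pics/crop5.png

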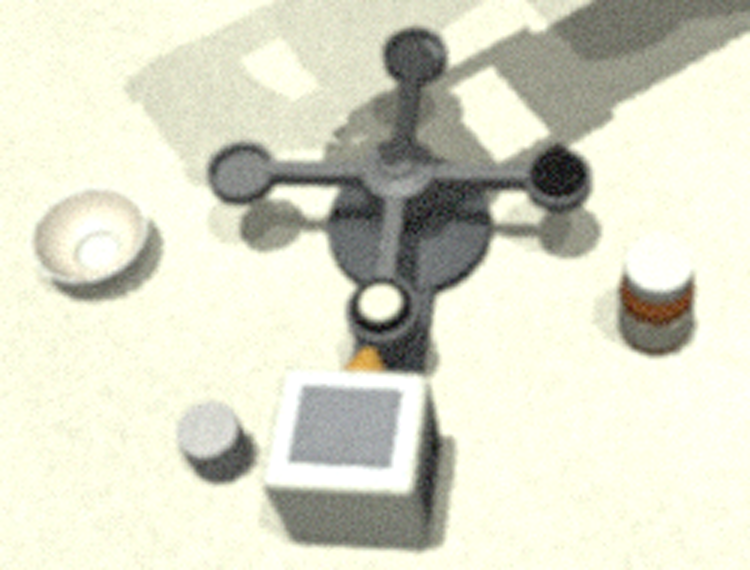

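Scene crop: sample (381,299) sits in front of the nozzle tip (369,348), with all bystanders at their earlier pixels.

```bash
python3 - <<'E'
from h import *
f=lambda u,v,z:ray("scene",u/3+50,v/3+100,z)
s=f(381,299,.08);e1=f(241,172,.074);e2=f(416,55,.074);st=f(560,178,.074)
n=f(369,348,.072);hd=sum(f(u,v,.102) for u,v in((288,372),(425,375),(412,492),(268,487)))/4
ax=(s+e1+e2+st)/4
print(ax,s,ang(s-ax),ang(s-e2),ang(e1-st)+90,"noz",ang(n-ax),"head",ang(hd-ax))
u=(hd-ax)/np.hypot(*(hd-ax));print("err",np.hypot(*(s-ax-.11*u)))
print(env.observe()["time_s"])
E
```

```text
[ 0.56243171 -0.12162204] [ 0.66104943 -0.08666172] 19.5 19.7 20.400000000000006 noz 17.5 head 18.4
err 0.0057390865917384395
4.5167
```

Both cameras put the sample about 1.5° (3 mm) from the nozzle line, well inside the 5° tolerance. The robot is clear of everything, so I'm handing in.

```bash
python3 -c "
from rig import env,cams,order
print(order.close_job(), env.observe()['ft_force'])"
```

```text
the job is handed in; nothing more can be done
the job is handed in; nothing more can be done
```

I turned the star wheel about 26° clockwise so the sample stands in front of the nozzle, then handed the job in. I did it by pushing the bare part of the near empty (-x) arm with the shut fingertips. After that I backed off and lifted clear. The force readings at the end of each push were about 1 N.

- **Alignment:** the sample's direction from the axis measured about 20.2° with the wrist camera and 19.5–20.4° with the scene camera. The nozzle line measured between 17.5° and 19.7° depending on the feature used, about 18.5° overall. That leaves about 1.5°, or 3 mm, against the 10 mm limit.
- **Disagreements:** the direct scene-camera distance to the measuring place came out at 5.7 mm, most of it radial, which I put down to image measurement error. The two cameras also disagreed on the axis position by 5–7 mm.
- **Everything else:** in the last pictures both holders look seated and upright, and the jar, dish and weight are where they began. The job took about 4.5 s of the 48 s allowed. I did not measure the wheel's rest directly.

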